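Show where the counterweight tube goes in the centrifuge rotor

TASK

The open centrifuge's rotor holds two tubes that face each other across the hub and a third with no partner. Push against the tube caps to turn the rotor gently until the empty place straight across from that third tube is at the front, next to the lid catch. Then point down at that empty place with the fingertips about 5 cm above its mouth, touching nothing, dwell there for two seconds and finish still pointing; pinch and lift nothing, and leave the things lying round the centrifuge alone.

Things in the scene. Friction and masses are not known exactly. Their poses are not given: they have to be found in the camera images.
- centrifuge: White bench centrifuge, fixed, 236 mm square, rim of its open bowl 140 mm above the worktop, opening 190 mm across. Origin on the worktop under the rotor's axis; own -x points to its front (dark panel, knob, lid catch), z up. The lid stands open along the back (own x = +115 mm and beyond), up to 365 mm high: keep the gripper's body off it.
- catch (a point): Lid catch: small steel plate with a slot, 34 x 13 mm, in the middle of the front rim, 142 mm above the worktop. Marks the front of the centrifuge.
- rotor (a joint): Turn of the silver six-place rotor about its upright axis (over the origin of centrifuge), rad, 0 at the start, growing counter-clockwise seen from above, no stops. About 1 to 1.5 N on a cap turns it; it stops at once when no longer pushed. Its face rises from 118 mm above the worktop at the hub to 136 mm at its edge (radius 93 mm); the hub nut, 26 mm wide, ends at 132 mm.
- free_place (a point): Centre of the mouth of the empty place straight across the rotor from the third, unpartnered tube. Mouth 31 mm wide, 128 mm above the worktop. The six places stand 60 degrees apart, their mouths on a circle of 62 mm radius. The point's axes are the rotor's, z up, its -x pointing from the rotor's axis to this place.
- cap_single (a point): Centre of the orange cap of the third tube, the one with no partner. All caps: 35 mm across, 13 mm thick, tubes leaning 15 degrees with their tops toward the hub, cap centres on a circle of 55 mm radius, 153 mm above the worktop; the caps reach from about 142 to 163 mm above the worktop.
- cap_pair_1 (a point): Centre of the cap of one of the two tubes that face each other; seen from above it stands 120 degrees counter-clockwise of the free place and 60 degrees clockwise of the third tube, with empty places 60 and 120 degrees clockwise of it.
- cap_pair_2 (a point): Centre of the cap of the other of the two facing tubes; seen from above it stands 60 degrees clockwise of the free place, with an empty place on each side of it.
- tube_single: The third tube itself, a capped 50 ml conical tube, 114 mm long, 29 mm wide, loose in its place; its cap centre is cap_single. Meet the caps slowly (5 to 8 cm/s); a fast knock or a pinch counts as rough (over 25 N).
- tube_pair_1: Tube under cap_pair_1, like the others, loose in its place.
- tube_pair_2: Tube under cap_pair_2, like the others, loose in its place.
- balance_tube: Bystander: the counterweight, a capped 50 ml tube lying on the worktop to the left of the centrifuge, 114 mm long, 35 mm thick. Origin under its middle. Not to be moved.
- beaker: Bystander: glass beaker, 50 mm wide, 58 mm high, left of the centrifuge. Origin at the centre of its foot.
- marker: Bystander: black marker pen lying right of the centrifuge, 138 mm long, 12 mm thick. Origin under its middle.
- tape: Bystander: roll of yellowish tape lying flat right of the centrifuge, 59 mm wide, 19 mm high. Origin under its middle.

How it is judged:
On the way, in this order (a step that is already met when the one before it is completed fails the run):
1. the empty place across from the third tube has been turned to the front, by the lid catch, and the rotor stands still (y of free_place in the frame of centrifuge between -0.016 and 0.016 m and x of free_place in the frame of centrifuge below 0 m and velocity of joint rotor between -0.15 and 0.15 rad/s), for 0.3 s.
2. the fingertips point down at that empty place from about 5 cm above, touching nothing, for 1.5 s (all of step 1 and horizontal distance between the grasp point and free_place below 0.022 m and z of the grasp point in the frame of free_place between 0.045 and 0.105 m and contact force between each of the fingers, the arm and anything else below 0.3 N), for 1.5 s.
At the end, for the whole second after the job is handed in: Free place at the front (mouth within 16 mm of the middle line through the catch), rotor still; grasp point between the fingertips within 22 mm sideways of the mouth's centre and 45 to 105 mm above it, touching nothing; all three tubes still seated (all of step 2 and height (world z) of each of cap_pair_1, cap_single, cap_pair_2 below 0.163 m).
It fails at once if a tube is lifted out of the rotor (not (height (world z) of each of cap_pair_1, cap_single, cap_pair_2 below 0.163 m)).
It fails at once if a tube in the rotor is pinched or shoved hard (over 25 N) (contact force between the fingers and tube_pair_1 above 25 N or contact force between the fingers and tube_single above 25 N or contact force between the fingers and tube_pair_2 above 25 N).
It fails at once if the rotor is spun instead of turned gently (over 6 rad/s) (velocity of joint rotor above 6 rad/s or velocity of joint rotor below -6 rad/s).
It fails at once if something lying round the centrifuge is moved (distance of any of balance_tube, beaker, marker, tape from where it was at the start of the episode above 0.015 m).
It also fails if it takes over 54 s, if anything falls off the work surface, if the arm or the gripper's body presses on something with over 40 N, if the wrist force passes 120 N, or if a joint passes its speed limit or range.

ROBOT

A 6-joint arm with a two-finger parallel gripper is mounted at the origin on a cart in front of the work surface, level with it; the furniture and walls round the work are solid. World frame = base frame: x ahead of the robot, y to its left, z up, the work surface at z = 0. Lengths are in m, angles in rad, forces in N, time in s.
With the tool pointing down it reaches from about 0.25 to 0.85 m from the base axis. Payload 12.5 kg.
Tool frame: the origin (TCP) lies on the centre line of the jaws, within the pads' length; the fingertips stand 25 mm ahead of it and the grasp point (between the pads) lies 6 mm ahead of it; z points along the fingers, y is the direction in which the jaws open and shut (so a half turn about z gives the same grasp; the last joint's range is limited). The gripper opens to 93 mm and grips with 3 to 60 N. Pads are 15 mm wide; open, the fingers measure 128 mm over their backs; the gripper's body (75 mm by 188 mm) begins 65 mm behind the grasp point.
Start: joints at [-1.395, 0.351, 1.652, -0, 1.139, -0.085], TCP at [0.142, -0.531, 0.244] pointing down, gripper open.
Joint ranges: [-2.75, 2.75], [-0.79, 2.1], [0.01, 2.65], [-1.57, 4.71], [0.07, 3.14], [-2.87, 2.87]. Speed limits (rad/s): [2.22, 2.22, 2.79, 3.14, 3.14, 3.14].

INTERFACE

Orientations are given as a unit quaternion [w, x, y, z].
In Python, from bench import * gives the robot as it stands.
- The arm moves only by the shell command python3 -m crank 'ROWS' [FORCE]. ROWS is JSON, a list of rows, each an object with "delta_pos": the shift along the tool's x, y, z in mm, a list of three; "twist": the turn, a rotation vector about the tool's x, y, z in degrees, a list of three; "jaw": the opening, from -1 (shut) to 1 (fully open). A call has 1 to 12 rows; each row shifts and turns the pose as measured when the row begins, along the tool's axes as they then stand; what a row does not reach is not made up. A row lasts 1/10 s, in which the tool goes at most 50 mm and 8.59 degrees, less where a joint would pass 70% of its speed; a pose out of reach is approached as far as the arm can. A call is refused whole if a number of a shift passes 50 or a number of a turn 8.59, either way. A call with a gripper value outside its range is refused whole. The fingers move at their own pace and stop on an object; FORCE is the grip in N (left out, the last holds). Time passes only in rows, so rows that do not move let the fingers close. It gives the time, the measured TCP pose, the force and the opening at its end, in the units of the state.
- observe(): the state, without advancing time (a new reading comes with each control period).
- read_camera(name): name is "scene" or "top" or "wrist"; returns a dict with "pixels" (400x640x3 uint8, red, green, blue), "vertical_fov" (degrees; the focal length in pixels is half the picture's height over the tangent of half this angle, whatever the lens; pixels are square), "cx", "cy" (the principal point, pixels), "D" ([k1, k2, p1, p2, k3] as OpenCV has them; the pictures are not rectified), "camera_from_world" (4x4, takes a point from world to camera coordinates); the wrist camera has in their place "tool_from_camera" (4x4, takes a point from camera to tool coordinates, whose origin is the TCP and whose axes are the flange's). Camera axes: x right, y down, z forward; pixel columns grow to the right and rows downward; lengths in m; the calibration is good to about 2 mm. A picture is of the moment at which its call begins: read the wrist's pose just before it. There is no depth.
- sign_off(): hands the job in, once; it reports no verdict.
The state is a dict: "clock": time; "joint_pos": joint angles; "qvel": joint speeds; "joint_efforts": joint torques, N m; "ee_pos": TCP position; "ee_rot": TCP orientation; "contact_force": force on the tool from outside, world axes, zero at the start; "torque": the same for the moment, N m; "opening": opening from 0.0 (shut) to 1.0 (fully open).
Only numpy, scipy, OpenCV 4.12 (cv2) and the standard library are available. Lean on these libraries where they do the work, as an engineer would, in place of code of your own. Each camera call takes 0.05 s, during which the arm holds its last target.

## Working session

There is one attempt and no reset: what is moved stays moved. The work goes in short steps, Python scripts to look and compute and a shell command to move; the robot and the scene stay as the last step left them, time stands still between calls to the robot, and variables do not carry over. Pictures are saved under pics/ and viewed, and the job is handed in when it is done.

```bash
ls; mkdir -p pics; python3 - <<'E'
from bench import *
import cv2
s=observe();print({k:s[k] for k in('clock','ee_pos','ee_rot','contact_force','opening')})
for n in('scene','top'):
    c=read_camera(n);cv2.imwrite(f'pics/{n}0.png',c['pixels'][:,:,::-1]);print(n,c['vertical_fov'],c['cx'],c['cy'],c['D'],c['camera_from_world'])
E
```

```text
pics
{'clock': 0.0, 'ee_pos': array([ 0.14178877, -0.53108783,  0.24309438]), 'ee_rot': array([-5.92856787e-04,  9.91513923e-01,  1.29999191e-01, -1.40074340e-05]), 'contact_force': array([-0.21827078,  0.42610211,  0.64049359]), 'opening': 1.0009789183183602}
scene 47.441878222438525 321.53012131978653 200.94959617276945 [-0.08123518  0.          0.          0.          0.        ] [[ 0.99365085  0.11221924 -0.00805162 -0.46499549]
 [ 0.080833   -0.76185204 -0.64268771 -0.2128603 ]
 [-0.07825607  0.63795636 -0.76608595  1.38071622]
 [ 0.          0.          0.          1.        ]]
top 47.78959858360194 318.41854668658146 194.39061442225457 [-0.08441894  0.          0.          0.          0.        ] [[ 0.01933851 -0.99978748 -0.00714257 -0.34356022]
 [-0.99803238 -0.01887741 -0.05979137  0.51264371]
 [ 0.05964383  0.00828479 -0.99818534  1.24926842]
 [ 0.          0.          0.          1.        ]]
```

View pics/scene0.png

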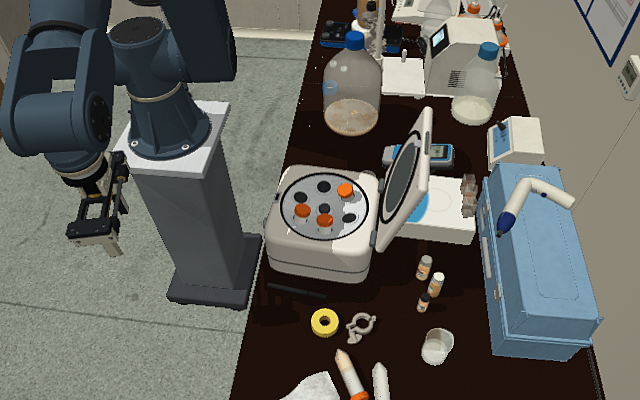

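View pics/top0.png

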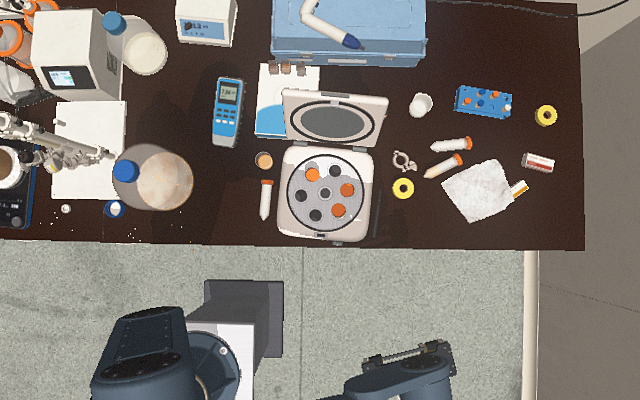

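```bash
cat > h.py <<'E'
from bench import *
import cv2, numpy as np
def cam(c):
    f=c['pixels'].shape[0]/2/np.tan(np.radians(c['vertical_fov'])/2)
    return np.array([[f,0,c['cx']],[0,f,c['cy']],[0,0,1.]]),np.array(c['D'])
def toplane(c,uv,z):
    K,D=cam(c);T=np.array(c['camera_from_world']);R,t=T[:3,:3],T[:3,3]
    p=cv2.undistortPoints(np.array(uv,float).reshape(-1,1,2),K,D).reshape(-1,2)
    d=np.c_[p,np.ones(len(p))]@R; o=-R.T@t
    return o+d*((z-o[2])/d[:,2])[:,None]
def proj(c,P):
    K,D=cam(c);T=np.array(c['camera_from_world'])
    return cv2.projectPoints(np.array(P,float).reshape(-1,1,3),cv2.Rodrigues(T[:3,:3])[0],T[:3,3],K,D)[0].reshape(-1,2)
def caps(c):
    im=cv2.cvtColor(c['pixels'],cv2.COLOR_RGB2HSV)
    m=cv2.inRange(im,(3,150,110),(20,255,255))
    n,l,st,ce=cv2.connectedComponentsWithStats(m)
    return [(ce[i].round(1),st[i,4]) for i in range(1,n) if st[i,4]>40]
def crop(c,x0,y0,x1,y1,k,name):
    cv2.imwrite(name,cv2.resize(c['pixels'][y0:y1,x0:x1,::-1],None,fx=k,fy=k,interpolation=cv2.INTER_CUBIC))
E
python3 - <<'E'
from h import *
for n,b in(('top',(250,80,410,250)),('scene',(250,100,430,320))):
    c=read_camera(n)
    crop(c,*b,4 if n=='top' else 2.6,f'pics/{n}1.png')
    for p,a in caps(c):
        if b[0]<p[0]<b[2] and b[1]<p[1]<b[3]: print(n,p,a,toplane(c,[p],.156 if n=='top' else .153).round(4))
E
```

```text
top [311.9 174.3] 140 [[ 0.5605 -0.3177  0.156 ]]
top [266.8 181.5] 55 [[ 0.5404 -0.2056  0.156 ]]
top [346.5 189.5] 138 [[ 0.5241 -0.4044  0.156 ]]
top [338.  209.6] 140 [[ 0.4738 -0.3841  0.156 ]]
scene [345. 190.] 178 [[ 0.5578 -0.3171  0.153 ]]
scene [302.1 210. ] 179 [[ 0.4704 -0.3842  0.153 ]]
scene [324.4 219.8] 178 [[ 0.5211 -0.4056  0.153 ]]
```

```bash
python3 - <<'E'
import cv2
E
ls pics
```

```text
scene0.png
scene1.png
top0.png
top1.png
```

View pics/top1.png

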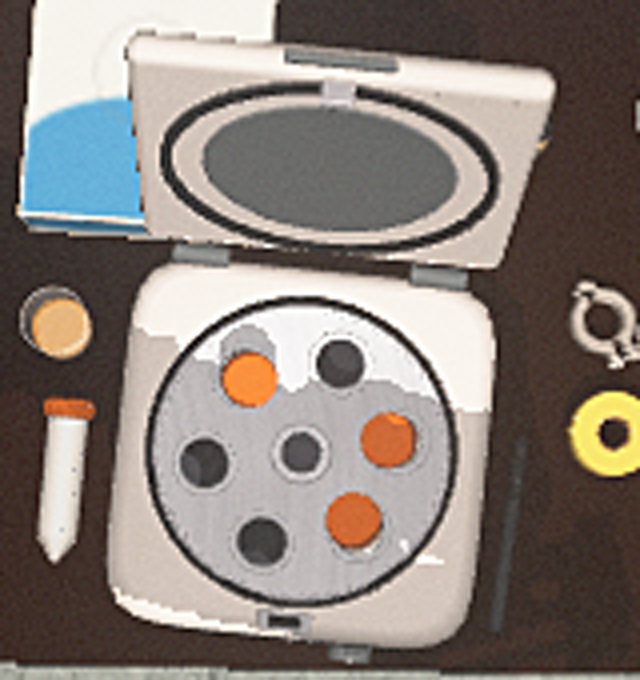

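View pics/scene1.png

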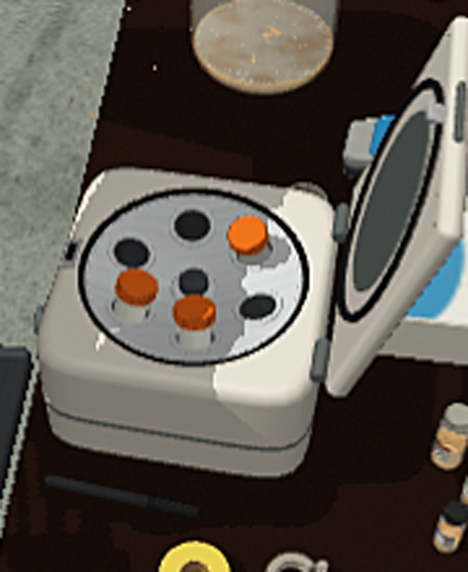

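```bash
cat >> h.py <<'E'
def rotor(c,C,zz):
    out=[]
    for p,a in caps(c):
        P=toplane(c,[p],zz)[0][:2]
        d=P-C[:2]; 
        if abs(np.hypot(*d)-.055)<.015: out.append((np.degrees(np.arctan2(d[1],d[0])).round(1),np.hypot(*d).round(4)))
    return out
E
python3 - <<'E'
from h import *
c=read_camera('top')
f=lambda x,y:[250+x/4-.375,80+y/4-.375]
nut=toplane(c,[f(302,452)],.132)[0]; cat=toplane(c,[f(285,620)],.142)[0]
A=np.array([.5605,-.3177]);B=np.array([.4738,-.3841])
C=(A+B)/2;print('nut',nut,'mid',C,'catch',cat)
# bowl ellipse dark ring at z .14: extents
print('ring',toplane(c,[f(147,450),f(457,450),f(302,298),f(302,607)],.14))
d=C-cat[:2];print('yaw',np.degrees(np.arctan2(d[1],d[0])),np.hypot(*d))
print(rotor(c,C,.156)); s=read_camera('scene');print(rotor(s,C,.153))
m=toplane(c,[f(205,462),f(262,541),f(341,364)],.128)[:,:2]-nut[:2]
print('mouths',np.degrees(np.arctan2(m[:,1],m[:,0])),np.hypot(*m.T))
w=toplane(c,[f(262,541)],.128)
l=toplane(c,[[311.9,174.3]],.156)
E
```

```text
nut [ 0.51688551 -0.35159851  0.132     ] mid [ 0.51715 -0.3509 ] catch [ 0.41072704 -0.34285298  0.142     ]
ring [[ 0.51579379 -0.25381507  0.14      ]
 [ 0.51948438 -0.44917432  0.14      ]
 [ 0.61412615 -0.34975393  0.14      ]
 [ 0.41900702 -0.35335279  0.14      ]]
yaw -4.324111883252971 0.10672676206300018
[(np.float64(37.4), np.float64(0.0542)), (np.float64(-82.5), np.float64(0.0537)), (np.float64(-142.6), np.float64(0.0543))]
[(np.float64(39.7), np.float64(0.0529)), (np.float64(-144.5), np.float64(0.0574)), (np.float64(-85.8), np.float64(0.0548))]
mouths [ 96.74810623 156.83667033 -22.73067317] [0.06202379 0.06181531 0.06182423]
```

```bash
cat >> h.py <<'E'
from scipy.spatial.transform import Rotation as Ro
C0=np.array([.5168,-.3512])
def go(target):
    s=observe();q=s['ee_rot'];R=Ro.from_quat([q[1],q[2],q[3],q[0]]).as_matrix()
    d=R.T@(np.array(target)-s['ee_pos'])*1000
    print('t',round(s['clock'],2),'pos',s['ee_pos'].round(4),'xdir',np.degrees(np.arctan2(R[1,0],R[0,0])).round(1),'tilt',R[:,2].round(3),'F',s['contact_force'].round(2),'open',round(s['opening'],3),'delta mm',d.round(1))
    return R
E
python3 -m crank '[{"delta_pos":[40,-10,-3],"twist":[0,0,0],"jaw":-0.85},{"delta_pos":[40,-10,-3],"twist":[0,0,0],"jaw":-0.85},{"delta_pos":[40,-10,0],"twist":[0,0,0],"jaw":-0.85},{"delta_pos":[40,-10,0],"twist":[0,0,0],"jaw":-0.85},{"delta_pos":[40,-10,0],"twist":[0,0,0],"jaw":-0.85},{"delta_pos":[40,-10,0],"twist":[0,0,0],"jaw":-0.85},{"delta_pos":[30,-10,0],"twist":[0,0,7.2],"jaw":-0.85},{"delta_pos":[0,0,0],"twist":[0,0,7.2],"jaw":-0.85},{"delta_pos":[0,0,0],"twist":[0,0,7.2],"jaw":-0.85},{"delta_pos":[0,0,0],"twist":[0,0,7.2],"jaw":-0.85},{"delta_pos":[0,0,0],"twist":[0,0,0],"jaw":-0.85}]'
python3 -c "
from h import *
go([.432,-.374,.243])"
```

```text
clock: 1.4
ee_pos: [0.3944, -0.3879, 0.249]
ee_rot: [-0.0, 0.991, -0.13, -0.0]
contact_force: [0.2, -1.1, 0.2]
opening: 0.111
t 1.4 pos [ 0.3944 -0.3879  0.249 ] xdir -15.0 tilt [-0.  0. -1.] F [ 0.18 -1.11  0.21] open 0.111 delta mm [ 32.7 -23.1   6. ]
```

```bash
python3 -m crank '[{"delta_pos":[17,-11,0],"twist":[0,0,0],"jaw":-0.85},{"delta_pos":[17,-11,0],"twist":[0,0,0],"jaw":-0.85},{"delta_pos":[0,0,20],"twist":[0,0,0],"jaw":-0.85},{"delta_pos":[0,0,20],"twist":[0,0,0],"jaw":-0.85},{"delta_pos":[0,0,0],"twist":[0,0,0],"jaw":-0.85}]'
python3 - <<'E'
from h import *
go([.436,-.374,.172])
c=read_camera('scene');crop(c,220,100,440,320,2.6,'pics/s2.png')
c=read_camera('top');crop(c,250,80,410,250,3.5,'pics/t2.png')
E
```

```text
clock: 1.9
ee_pos: [0.4342, -0.3754, 0.2084]
ee_rot: [0.0, 0.993, -0.121, 0.0]
contact_force: [0.0, -0.0, 0.6]
opening: 0.075
t 1.9 pos [ 0.4342 -0.3754  0.2084] xdir -13.9 tilt [ 0.001 -0.001 -1.   ] F [ 0.05 -0.01  0.63] open 0.075 delta mm [ 1.4 -1.8 36.4]
```

View pics/s2.png

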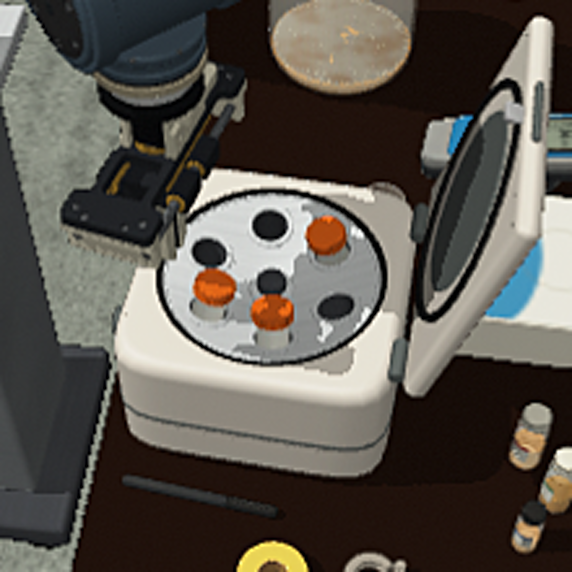

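The gripper stands over the front rim (fingers near crop pixel 170,250), just in front of cap_pair_1 (crop 213,287); nothing has been touched. I'll descend beside the cap.

```bash
python3 -m crank '[{"delta_pos":[0,0,15],"twist":[0,0,0],"jaw":-0.85},{"delta_pos":[0,0,13],"twist":[0,0,0],"jaw":-0.85},{"delta_pos":[0,0,7],"twist":[0,0,0],"jaw":-0.85},{"delta_pos":[0,0,0],"twist":[0,0,0],"jaw":-0.85}]'
python3 - <<'E'
from h import *
go([.436,-.374,.172])
c=read_camera('scene');crop(c,220,100,440,320,2.6,'pics/s3.png')
E
```

```text
clock: 2.4
ee_pos: [0.4357, -0.378, 0.1782]
ee_rot: [0.003, 0.993, -0.12, 0.004]
contact_force: [0.3, -0.5, -0.1]
opening: 0.078
t 2.4 pos [ 0.4357 -0.378   0.1782] xdir -13.8 tilt [ 0.007 -0.007 -1.   ] F [ 0.29 -0.48 -0.13] open 0.078 delta mm [-0.7 -4.   6.2]
```

View pics/s3.png

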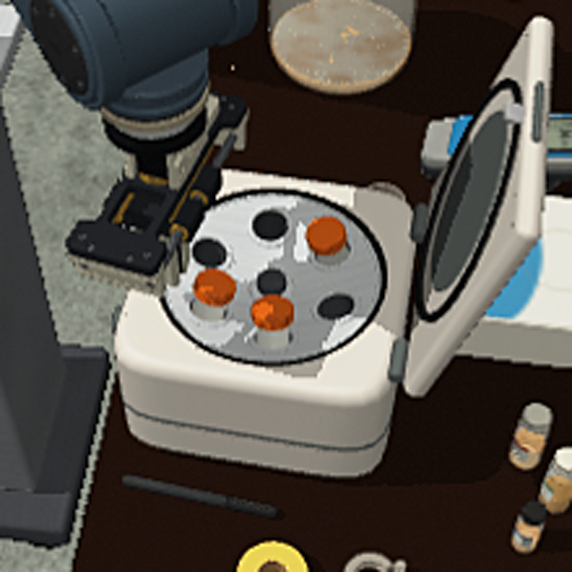

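```bash
cat >> h.py <<'E'
def push(th0,th1,n,phi=-14,back=25,z=.173):
    P=[np.r_[C0+.055*np.array([np.cos(t),np.sin(t)])-back/1000*np.array([np.cos(np.radians(phi)),np.sin(np.radians(phi))]),z] for t in np.radians(np.linspace(th0,th1,n))]
    R=go(P[0]); print((np.diff(P,axis=0)@R*1000).round(1).tolist())
E
python3 -c "
from h import *
push(-143,-64,12)"
```

```text
t 2.45 pos [ 0.4359 -0.3782  0.1788] xdir -13.8 tilt [ 0.007 -0.007 -1.   ] F [-0.95 -0.84 -0.13] open 0.079 delta mm [12.3 -3.   5.8]
[[5.6, 4.0, 0.1], [6.1, 3.3, 0.1], [6.4, 2.5, 0.1], [6.7, 1.7, 0.1], [6.8, 0.8, 0.1], [6.9, -0.0, 0.1], [6.8, -0.9, 0.1], [6.7, -1.7, 0.1], [6.4, -2.6, 0.0], [6.0, -3.3, 0.0], [5.6, -4.1, 0.0]]
```

```bash
python3 -m crank '[{"delta_pos":[2,-3,6],"twist":[0,0,0],"jaw":-0.85},{"delta_pos":[5,0,0],"twist":[0,0,0],"jaw":-0.85},{"delta_pos":[5,0,0],"twist":[0,0,0],"jaw":-0.85},{"delta_pos":[6,4,0],"twist":[0,0,0],"jaw":-0.85},{"delta_pos":[6,3,0],"twist":[0,0,0],"jaw":-0.85}]'
python3 - <<'E'
from h import *
push(-129,-64,10)
c=read_camera('scene');crop(c,220,100,440,320,2.6,'pics/s4.png');print(rotor(c,C0,.153))
E
```

```text
clock: 2.95
ee_pos: [0.4572, -0.3896, 0.1739]
ee_rot: [0.005, 0.993, -0.12, 0.001]
contact_force: [-6.8, -4.9, 0.4]
opening: 0.082
t 2.95 pos [ 0.4572 -0.3896  0.1739] xdir -13.7 tilt [ 0.002 -0.01  -1.   ] F [-6.77 -4.85  0.4 ] open 0.082 delta mm [ 0.3 -1.9  0.9]
[[6.4, 2.6, 0.1], [6.7, 1.7, 0.0], [6.9, 0.9, 0.0], [6.9, -0.0, 0.0], [6.9, -0.9, 0.0], [6.7, -1.7, 0.0], [6.4, -2.6, 0.0], [6.1, -3.3, -0.0], [5.6, -4.1, -0.0]]
[(np.float64(54.2), np.float64(0.0538)), (np.float64(-130.1), np.float64(0.0561)), (np.float64(-71.6), np.float64(0.0539))]
```

View pics/s4.png

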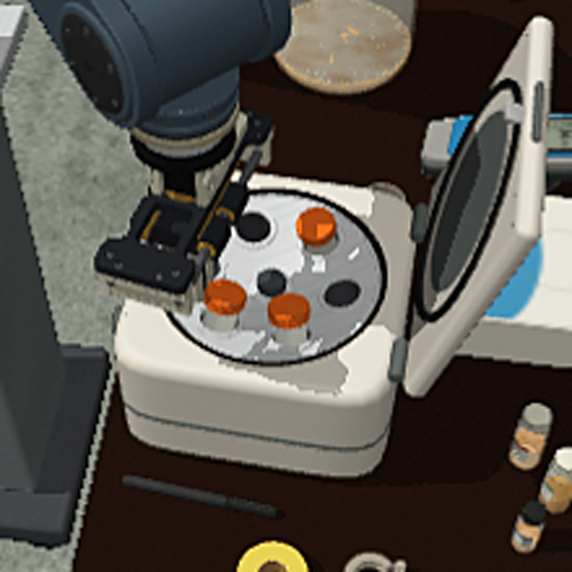

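The caps moved (single to crop 288,310; pair_1 to 225,297): the rotor has turned about 14° as intended. I'll continue along the arc.

```bash
python3 -m crank '[{"delta_pos":[5,2,0],"twist":[0,0,0],"jaw":-0.85},{"delta_pos":[6,2,0],"twist":[0,0,0],"jaw":-0.85},{"delta_pos":[6,1,0],"twist":[0,0,0],"jaw":-0.85},{"delta_pos":[6,0,0],"twist":[0,0,0],"jaw":-0.85}]'
python3 - <<'E'
from h import *
push(-103,-64,7)
c=read_camera('scene');print(rotor(c,C0,.153))
E
```

```text
clock: 3.4
ee_pos: [0.4809, -0.4013, 0.1744]
ee_rot: [0.005, 0.993, -0.12, 0.002]
contact_force: [-2.0, 0.2, 0.5]
opening: 0.073
t 3.4 pos [ 0.4809 -0.4013  0.1744] xdir -13.8 tilt [ 0.002 -0.01  -1.   ] F [-1.98  0.22  0.51] open 0.073 delta mm [-1.3 -2.4  1.3]
[[6.2, -0.4, 0.0], [6.1, -1.1, 0.0], [6.0, -1.8, 0.0], [5.7, -2.5, 0.0], [5.4, -3.1, -0.0], [5.0, -3.7, -0.0]]
[(np.float64(81.5), np.float64(0.0565)), (np.float64(-43.1), np.float64(0.0539)), (np.float64(-102.8), np.float64(0.0557))]
```

```bash
python3 -m crank '[{"delta_pos":[6,-2,0],"twist":[0,0,0],"jaw":-0.85},{"delta_pos":[6,-2,0],"twist":[0,0,0],"jaw":-0.85},{"delta_pos":[6,-2,0],"twist":[0,0,0],"jaw":-0.85},{"delta_pos":[5,-3,0],"twist":[0,0,0],"jaw":-0.85}]'
python3 - <<'E'
from h import *
push(-79,-64,4)
c=read_camera('scene');crop(c,220,100,440,320,2.6,'pics/s5.png');print(rotor(c,C0,.153))
c=read_camera('top');crop(c,250,80,410,250,3.5,'pics/t5.png');print(rotor(c,C0,.156))
E
```

```text
clock: 3.85
ee_pos: [0.5083, -0.3978, 0.1745]
ee_rot: [0.005, 0.993, -0.12, 0.002]
contact_force: [-1.4, -1.0, 0.2]
opening: 0.074
t 3.85 pos [ 0.5083 -0.3978  0.1745] xdir -13.7 tilt [ 0.003 -0.011 -1.   ] F [-1.44 -1.03  0.17] open 0.074 delta mm [-4.9  2.5  1.5]
[[4.3, -2.2, 0.0], [4.1, -2.6, -0.0], [3.8, -2.9, -0.0]]
[(np.float64(-12.8), np.float64(0.0527)), (np.float64(-73.9), np.float64(0.054))]
[]
```

View pics/s5.png

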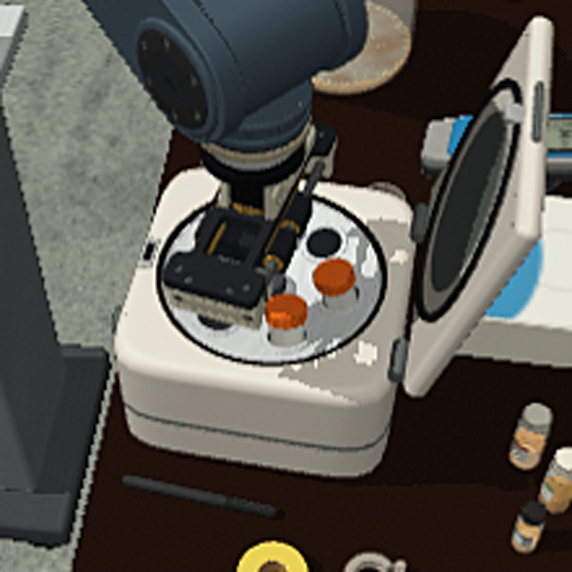

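The single cap is at crop (334,277) and pair_1 at (286,311), leaving about 8–9° to go.

```bash
python3 -m crank '[{"delta_pos":[4,-2,0],"twist":[0,0,0],"jaw":-0.85},{"delta_pos":[4,-3,0],"twist":[0,0,0],"jaw":-0.85},{"delta_pos":[0,0,0],"twist":[0,0,0],"jaw":-0.85}]'
python3 - <<'E'
from h import *
go([.516,-.395,.173])
c=read_camera('scene');print(rotor(c,C0,.153))
E
```

```text
clock: 4.25
ee_pos: [0.5182, -0.394, 0.1745]
ee_rot: [0.005, 0.993, -0.119, 0.002]
contact_force: [-0.2, 0.5, 0.1]
opening: 0.075
t 4.25 pos [ 0.5182 -0.394   0.1745] xdir -13.7 tilt [ 0.004 -0.011 -1.   ] F [-0.23  0.51  0.13] open 0.075 delta mm [-1.9  1.5  1.5]
[(np.float64(0.4), np.float64(0.0525)), (np.float64(-61.6), np.float64(0.0537))]
```

```bash
python3 -m crank '[{"delta_pos":[-6,1,0],"twist":[0,0,0],"jaw":-0.85},{"delta_pos":[-8,1,0],"twist":[0,0,0],"jaw":-0.85},{"delta_pos":[0,0,-20],"twist":[0,0,0],"jaw":-0.85},{"delta_pos":[0,0,-30],"twist":[0,0,0],"jaw":-0.85},{"delta_pos":[-40,0,-30],"twist":[0,0,0],"jaw":-0.85},{"delta_pos":[-40,0,-20],"twist":[0,0,0],"jaw":-0.85},{"delta_pos":[-40,0,0],"twist":[0,0,0],"jaw":-0.85},{"delta_pos":[-40,0,0],"twist":[0,0,0],"jaw":-0.85},{"delta_pos":[-40,0,0],"twist":[0,0,0],"jaw":-0.85},{"delta_pos":[0,0,0],"twist":[0,0,0],"jaw":-0.85}]'
python3 - <<'E'
from h import *
go([.455,-.346,.203])
c=read_camera('scene');print(rotor(c,C0,.153))
c=read_camera('top');crop(c,250,80,410,250,3.5,'pics/t6.png');print(rotor(c,C0,.156))
E
```

```text
clock: 5.3
ee_pos: [0.2971, -0.3405, 0.2754]
ee_rot: [0.005, 0.993, -0.12, 0.002]
contact_force: [1.0, 0.0, 1.1]
opening: 0.074
t 5.3 pos [ 0.2971 -0.3405  0.2754] xdir -13.8 tilt [ 0.003 -0.011 -1.   ] F [1.05 0.01 1.07] open 0.074 delta mm [154.3 -32.9  73. ]
[(np.float64(121.3), np.float64(0.0578)), (np.float64(0.1), np.float64(0.0525)), (np.float64(-62.5), np.float64(0.0537))]
[(np.float64(1.2), np.float64(0.055)), (np.float64(-59.1), np.float64(0.0544)), (np.float64(119.7), np.float64(0.0544))]
```

View pics/t6.png

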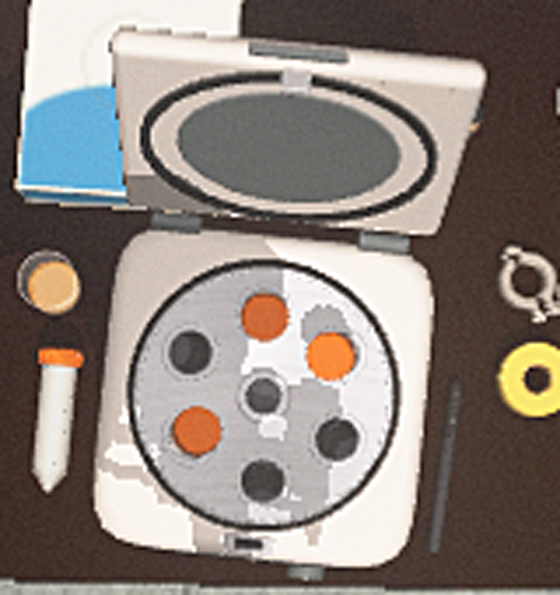

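The free place (crop 262,481) now sits next to the catch (245,543), about 5° or 5 mm past centre. That is well inside the 16 mm limit. All three tubes look seated. Next I'll point at it.

```bash
python3 -m crank '[{"delta_pos":[35,-6,0],"twist":[0,0,0],"jaw":-0.85},{"delta_pos":[35,-6,0],"twist":[0,0,0],"jaw":-0.85},{"delta_pos":[35,-6,10],"twist":[0,0,0],"jaw":-0.85},{"delta_pos":[30,-5,15],"twist":[0,0,0],"jaw":-0.85},{"delta_pos":[15,-3,20],"twist":[0,0,0],"jaw":-0.85},{"delta_pos":[5,-1,15],"twist":[0,0,0],"jaw":-0.85},{"delta_pos":[0,0,5],"twist":[0,0,0],"jaw":-0.85},{"delta_pos":[0,0,0],"twist":[0,0,0],"jaw":-0.85}]'
python3 - <<'E'
from h import *
go([.455,-.3515,.203])
E
```

```text
clock: 6.2
ee_pos: [0.4687, -0.3541, 0.208]
ee_rot: [0.007, 0.993, -0.119, 0.005]
contact_force: [-0.4, -0.8, -1.1]
opening: 0.069
t 6.2 pos [ 0.4687 -0.3541  0.208 ] xdir -13.6 tilt [ 0.007 -0.014 -1.   ] F [-0.44 -0.8  -1.11] open 0.069 delta mm [-14.    0.6   4.8]
```

Overshot by 14 mm, so I'll correct that, then dwell.

```bash
python3 -m crank '[{"delta_pos":[-7,0,2],"twist":[0,0,0],"jaw":-0.85},{"delta_pos":[-6,0,2],"twist":[0,0,0],"jaw":-0.85},{"delta_pos":[0,0,0],"twist":[0,0,0],"jaw":-0.85}]'
python3 - <<'E'
from h import *
go([.455,-.3515,.203])
c=read_camera('scene');crop(c,220,100,440,320,2.6,'pics/s7.png');print(rotor(c,C0,.153))
c=read_camera('wrist');crop(c,0,0,640,400,1,'pics/w7.png')
E
```

```text
clock: 6.5
ee_pos: [0.4539, -0.3514, 0.2054]
ee_rot: [0.007, 0.993, -0.119, 0.005]
contact_force: [0.1, 0.2, 0.6]
opening: 0.077
t 6.5 pos [ 0.4539 -0.3514  0.2054] xdir -13.7 tilt [ 0.009 -0.016 -1.   ] F [0.13 0.22 0.55] open 0.077 delta mm [ 1.  -0.2  2.4]
[(np.float64(122.4), np.float64(0.0576)), (np.float64(0.1), np.float64(0.0525)), (np.float64(-61.8), np.float64(0.0537))]
```

View pics/s7.png

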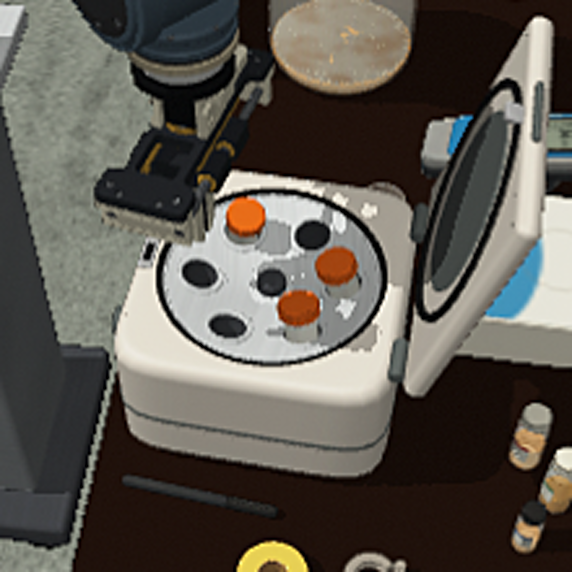

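View pics/w7.png

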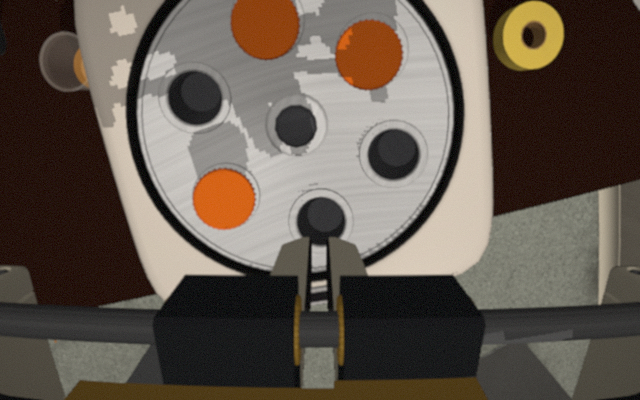

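The scene view shows the fingers above the front mouth (crop 200,272) and clear of the caps. The wrist view shows the mouth at (320,221), in line with the fingertips. I'll triangulate it from there while dwelling.

```bash
python3 -m crank '[{"delta_pos":[0,0,2],"twist":[0,0,0],"jaw":-0.85},{"delta_pos":[0,0,0],"twist":[0,0,0],"jaw":-0.85},{"delta_pos":[0,0,0],"twist":[0,0,0],"jaw":-0.85},{"delta_pos":[0,0,0],"twist":[0,0,0],"jaw":-0.85},{"delta_pos":[0,0,0],"twist":[0,0,0],"jaw":-0.85},{"delta_pos":[0,0,0],"twist":[0,0,0],"jaw":-0.85},{"delta_pos":[0,0,0],"twist":[0,0,0],"jaw":-0.85},{"delta_pos":[0,0,0],"twist":[0,0,0],"jaw":-0.85},{"delta_pos":[0,0,0],"twist":[0,0,0],"jaw":-0.85},{"delta_pos":[0,0,0],"twist":[0,0,0],"jaw":-0.85},{"delta_pos":[0,0,0],"twist":[0,0,0],"jaw":-0.85},{"delta_pos":[0,0,0],"twist":[0,0,0],"jaw":-0.85}]'
python3 -m crank '[{"delta_pos":[0,0,0],"twist":[0,0,0],"jaw":-0.85},{"delta_pos":[0,0,0],"twist":[0,0,0],"jaw":-0.85},{"delta_pos":[0,0,0],"twist":[0,0,0],"jaw":-0.85},{"delta_pos":[0,0,0],"twist":[0,0,0],"jaw":-0.85},{"delta_pos":[0,0,0],"twist":[0,0,0],"jaw":-0.85},{"delta_pos":[0,0,0],"twist":[0,0,0],"jaw":-0.85},{"delta_pos":[0,0,0],"twist":[0,0,0],"jaw":-0.85},{"delta_pos":[0,0,0],"twist":[0,0,0],"jaw":-0.85},{"delta_pos":[0,0,0],"twist":[0,0,0],"jaw":-0.85},{"delta_pos":[0,0,0],"twist":[0,0,0],"jaw":-0.85},{"delta_pos":[0,0,0],"twist":[0,0,0],"jaw":-0.85},{"delta_pos":[0,0,0],"twist":[0,0,0],"jaw":-0.85}]'
python3 - <<'E'
from h import *
R=go([.455,-.3515,.203]);p=observe()['ee_pos']
c=read_camera('wrist');cv2.imwrite('pics/w8.png',c['pixels'][:,:,::-1])
T=np.eye(4);T[:3,:3]=R;T[:3,3]=p
c['camera_from_world']=np.linalg.inv(T@np.array(c['tool_from_camera']))
print('mouth',toplane(c,[[320,221]],.128),'nut',toplane(c,[[296,126]],.132),'grasp',p+R[:,2]*.006)
E
```

```text
clock: 7.8
ee_pos: [0.4551, -0.3521, 0.2043]
ee_rot: [0.008, 0.993, -0.119, 0.006]
contact_force: [0.0, 0.2, -0.4]
opening: 0.075
clock: 9.0
ee_pos: [0.4551, -0.3521, 0.2043]
ee_rot: [0.008, 0.993, -0.119, 0.006]
contact_force: [-0.3, -0.5, -0.5]
opening: 0.073
t 9.0 pos [ 0.4551 -0.3521  0.2043] xdir -13.7 tilt [ 0.011 -0.017 -1.   ] F [-0.27 -0.51 -0.47] open 0.073 delta mm [-0.3 -0.5  1.3]
mouth [[ 0.45552927 -0.35398819  0.128     ]] nut [[ 0.51739258 -0.35447734  0.132     ]] grasp [ 0.45518657 -0.3521773   0.19828829]
```

```bash
python3 -c "
from h import *
print(sign_off()); go([.455,-.3515,.203])"
```

```text
the job is handed in; nothing more can be done
None
the job is handed in; nothing more can be done
```

I turned the rotor about 84° counter-clockwise by pushing gently on cap_pair_1 with the nearly closed fingers. The empty place opposite the third tube is now at the front, by the lid catch. I then pointed down at it, dwelt about 2.5 s and handed in while still pointing. Sign-off gives no verdict, so the result rests on my own checks.

**Last checks**
- **Rotor position:** the top camera put the free place about 5° past the middle line through the catch, roughly 5 mm off against the 16 mm limit. The scene camera read about 1° lower.
- **Pointing:** the grasp point was about 2 mm sideways of the mouth as seen by the wrist camera and 70 mm above it, which puts the fingertips about 51 mm above the mouth.
- **Contact:** while dwelling, the wrist force stayed under 1 N. That is sensor noise level, so it cannot confirm the 0.3 N limit; in the pictures the fingers were clear of everything.
- **Pushing force:** the highest wrist reading was about 8 N, taken between moves, so brief peaks in between would not show.
- **Tubes and bystanders:** all three tubes look seated. The bystanders I could see in the pictures look undisturbed, but I did not measure their positions.

**Slips:** the move to the pointing pose first overshot by 14 mm, and I corrected it before dwelling. The push also went about 5° further than I aimed.

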